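Turn the chart leaf in the ring binder and weigh it down

ROBOT

A 6-joint arm with a two-finger parallel gripper is mounted at the origin on the work surface. World frame = base frame: x ahead of the robot, y to its left, z up, the work surface at z = 0. Lengths are in m, angles in rad, forces in N, time in s.
With the tool pointing down it reaches from about 0.35 to 0.775 m from the base axis. Payload 7.3 kg.
Tool frame: the origin (TCP) lies at the very end of the fingers, on their centre line; the grasp point (between the pads) lies 19 mm behind it (ctrl.tcp_to_grasp is the distance from the TCP to the grasp point, in m); z points along the fingers, y is the line along which they close (so a half turn about z gives the same grasp; the last joint's range is limited). The gripper opens to 92 mm and grips with 3 to 60 N. Pads are 19 mm wide; open, the fingers measure 130 mm over their backs; the gripper's body (75 mm by 190 mm) begins 47 mm behind the grasp point.
Start: joints at [0.979, 0.342, 1.524, -0, 1.275, -0.146], TCP at [0.226, 0.474, 0.227] pointing down, gripper open.
Joint ranges: [-2.53, 2.53], [-0.77, 2.02], [0.04, 2.7], [-1, 4.14], [0.28, 2.66], [-3.11, 3.11]. Speed limits (rad/s): [2.57, 2.57, 3.14, 3.14, 3.14, 3.14].

INTERFACE

Orientations are given as a unit quaternion [x, y, z, w].
In Python, from station import ctrl, imaging, workorder gives the robot as it stands.
- The arm moves only by the shell command python3 -m crank 'ROWS' [FORCE]. ROWS is JSON, a list of rows, each an object with "xyz": the shift along the tool's x, y, z in units of 30 mm (1.0 is 30 mm), a list of three; "rot": the turn, a rotation vector about the tool's x, y, z in units of 8 degrees (1.0 is 8 degrees), a list of three; "jaw": the closure in counts, from 0 (fully open) to 255 (shut). A call has 1 to 12 rows; each row shifts and turns the commanded pose from where the row before left it, along the tool's axes as they then stand; what a row does not reach is not made up. A row lasts 1/8 s, in which the tool goes at most 62.5 mm and 10.7 degrees, less where a joint would pass 70% of its speed; a pose out of reach is approached as far as the arm can. A call is refused whole if a number of a shift passes 1 or a number of a turn 1, either way. A call with a gripper value outside its range is refused whole. The fingers move at their own pace and stop on an object; FORCE is the grip in N (left out, the last holds). Time passes only in rows, so rows that do not move let the fingers close. It gives the time, the measured TCP pose, the force, the opening and the grip force at its end, in the units of the state.
- ctrl.read_state(): the state, without advancing time (a new reading comes with each control period).
- imaging.get_image(name): name is "side" or "top" or "wrist"; returns the picture (384x512x3 uint8, red, green, blue); there is no depth.
- imaging.get_calibration(name): a dict with "vfov" (degrees; the focal length in pixels is half the picture's height over the tangent of half this angle, whatever the lens; pixels are square), "cx", "cy" (the principal point, pixels), "rvec" (rotation vector, rad) and "tvec" (3), from world to camera coordinates, as OpenCV has them; the wrist camera has in their place "mount" (4x4, takes a point from camera to tool coordinates, whose origin is the TCP and whose axes are the flange's). Camera axes: x right, y down, z forward; pixel columns grow to the right and rows downward; lengths in m; the calibration is good to about 2 mm. A picture is of the moment at which its call begins: read the wrist's pose just before it. get_calibration takes no time and is no camera call.
- workorder.finish_job(): hands the job in; it is judged then, once.
Trained networks look in the newest picture that a camera, given by its name, has taken for a name from the list of things; names that differ only in an ending like _2 or _b are one class to them, and where a whole thing is asked for, a point or a joint stands for the part that bears it (a point fixed in the world has none). Each returns a list of dicts, best first, with "conf" (0 to 1); they miss things now and then, are a little off and sometimes report something else, mostly with a low value. They report only what shows in the picture. A call takes as long as a camera call. They do not tell look-alikes from the thing itself.
- imaging.look_for(label, camera): "location" ([x, y, z] in m, in world coordinates, good to about 4 mm: the middle of the surface that is visible of it).
- imaging.masks_of(label, camera): "pixels" (384x512 bool, what is visible of it).
The state is a dict: "time_s": time; "joint_pos": joint angles; "dq": joint speeds; "joint_efforts": joint torques, N m; "tcp_pos": TCP position; "eef_rot": TCP orientation; "wrist_force": force on the tool from outside, world axes, zero at the start; "wrist_torque": the same for the moment, N m; "opening": finger opening in m; "finger_force": force on a finger pad.
Only numpy, scipy, OpenCV 4.12 (cv2) and the standard library are available. Lean on these libraries where they do the work, as an engineer would, in place of code of your own. Each camera call takes 0.05 s, during which the arm holds its last target. There are 200 camera calls.

TASK

At the microscope bench, take the top leaf of the open ring binder by its pull bar and turn it over the rings to the other side, lowering it all the way flat rather than letting it slap down. Then gently lay the steel page weight, rib up, on the plain outer margin of the face now showing: along the leaf's outer edge, wholly on the leaf and clear of the pictures. Leave the dishes, the stand and the mouse where they are.

Things in the scene. Friction and masses are not known exactly. Their poses are not given: they have to be found in the camera images.
- binder: Open A5 ring binder, fixed on the bench. Black covers 236 mm long (its x, along the spine), 322 mm wide (its y). Origin: on the bench under the middle of the spine; z up. Each side of the rings is a fixed paper stack, top at z = 28 mm, 210 mm long, reaching to |y| = 149 mm. The leaf starts on the +y stack and must end on the -y stack.
- rings_mid (a point): Middle of the three steel rings (18 mm radius, at binder x = -70, 0, 70 mm), on their common axis, which runs along binder x 30 mm above the bench; the leaf turns about this axis. The rings' tops stand 50 mm above the bench.
- leaf (a joint): Angle of the top leaf about the ring axis, rad: 0 flat on the +y stack (start), 1.57 standing, 3.14 flat on the -y stack. Stiff white plastic sheet, 210 mm along x, 3 mm thick, from 10 to 150 mm off the axis, 150 g. It does not spring; left alone it falls to one side. Ruled form on the face up at first, pictures on the hidden face.
- leaf_pull (a point): Middle of the leaf's pull: a black round bar, 10 mm thick, along binder x, 183 mm from the ring axis, at binder x = -30 mm. Two arms 64 mm apart (clear) join it to the leaf, leaving a window 28 mm deep between bar and leaf edge for a finger. Leaf flat, the bar's middle is 30 mm above the bare bench. It can roll between fingers. Axes turn with the leaf: x along the spine, y away from the rings.
- leaf_margin (a point): Where the middle of the page weight belongs: middle of the plain margin of the hidden face, 125 mm from the ring axis, binder x = 0. Leaf turned flat, it is at binder (0, -125, 31.5) mm, on the showing face. The margin runs from the pictures (two rows of four, ending 98 mm from the axis) to the leaf's edge at 150 mm.
- bar_mid (a point): Middle of the loose dark steel page weight, 21 mm above its underside. Inverted-T bar, 0.35 to 0.7 kg: foot 110 (its x) x 30 (its y) x 12 mm high; on it an upright rib 80 long, 12 thick, 30 mm high (42 mm overall). Starts rib up (z up) on the bench left of the binder. Correctly laid, this point is 52.5 mm above the bench, its x along binder x (either way round).
- dishes_mid (a point): Bystander: stack of three closed culture dishes, 60 mm across, 39 mm high, loose; centre, half-way up. It and the page weight may change places.
- stand_mid (a point): Bystander: steel stand with a blue-rimmed round base 91 mm across and an upright steel knob, 58 mm high, loose; centre, half-way up.
- mouse_mid (a point): Bystander: black computer mouse, 105 x 60 x 32 mm, loose; centre, half-way up.
There are look-alikes about, which are no part of the job. What is shaped like the part that bears bar_mid but pink is not meant.

How it is judged:
By the outcome, as a careful person would: the job done as asked, in the order asked, and still so for the second after the job is handed in, with the robot touching nothing.
It also fails if it takes over 59 s, if anything falls off the work surface, if the arm or the gripper's body presses on something with over 40 N, if the wrist force passes 120 N, or if a joint passes its speed limit or range.

## Working session

There is one attempt and no reset: what is moved stays moved. The work goes in short steps, Python scripts to look and compute and a shell command to move; the robot and the scene stay as the last step left them, time stands still between calls to the robot, and variables do not carry over. Pictures are saved under pics/ and viewed, at most 10 in all, crops included, and the job is handed in when it is done.

```bash
ls; mkdir -p pics
python3 - <<'E'
from station import ctrl, imaging
import cv2,numpy as np
s=ctrl.read_state();print({k:np.round(v,3).tolist() for k,v in s.items()}, ctrl.tcp_to_grasp)
for c in ["top","side"]:
    im=imaging.get_image(c);cv2.imwrite(f"pics/{c}0.png",im[:,:,::-1])
    k=imaging.get_calibration(c);print(c,k)
    for l in ["binder","leaf_pull","bar_mid","leaf","dishes_mid","stand_mid","mouse_mid","rings_mid"]:
        try:print(l,[(round(d['conf'],2),np.round(d['location'],3).tolist()) for d in imaging.look_for(l,c)][:3])
        except Exception as e:print(l,e)
print(imaging.get_calibration("wrist"))
E
```

```text
pics
{'time_s': 0.0, 'joint_pos': [0.979, 0.343, 1.525, 0.0, 1.275, -0.146], 'dq': [-0.001, -0.002, 0.001, -0.0, -0.001, 0.001], 'joint_efforts': [-0.001, -43.124, -24.422, 0.072, 0.056, -0.0], 'tcp_pos': [0.226, 0.473, 0.226], 'eef_rot': [0.221, 0.975, -0.001, -0.0], 'wrist_force': [-0.454, 0.126, 0.046], 'wrist_torque': [0.044, -0.039, 0.044], 'finger_force': 0.0, 'opening': 0.092} 0.0188
top {'vfov': 45.46232597459858, 'cx': 253.07696027118308, 'cy': 195.2745532534642, 'rvec': array([ 2.12651768, -2.11682871,  0.21243355]), 'tvec': array([-0.02146889,  0.46555515,  1.31630561])}
binder [(0.62, [0.527, -0.035, 0.026])]
leaf_pull [(0.91, [0.526, 0.044, 0.034]), (0.36, [0.53, -0.034, 0.028])]
bar_mid [(0.75, [0.324, 0.445, 0.01]), (0.68, [0.416, 0.322, 0.017]), (0.57, [0.506, 0.446, 0.011])]
leaf [(0.59, [0.526, 0.045, 0.032])]
dishes_mid [(0.6, [0.568, 0.301, 0.037]), (0.58, [0.526, -0.038, 0.026])]
stand_mid [(0.89, [0.603, -0.436, 0.019])]
mouse_mid [(0.77, [0.448, -0.453, 0.03]), (0.34, [0.528, 0.047, 0.037])]
rings_mid []
side {'vfov': 48.49106954804196, 'cx': 257.8555247863415,
[... 256 characters left out ...]
), (0.52, [0.324, 0.428, 0.012]), (0.5, [0.419, 0.318, 0.017])]
leaf [(0.84, [0.531, 0.041, 0.025])]
dishes_mid [(0.57, [0.562, 0.29, 0.038])]
stand_mid [(0.77, [0.599, -0.452, 0.021])]
mouse_mid [(0.57, [0.45, -0.464, 0.03])]
rings_mid [(0.82, [0.523, -0.07, 0.026])]
{'vfov': 61.725893782477975, 'cx': 256.25091703377547, 'cy': 195.16616011825838, 'mount': array([[-5.01142666e-04, -9.60053623e-01, -2.79815634e-01,
         7.44287400e-02],
       [ 9.99999840e-01, -5.54919651e-04,  1.12967368e-04,
        -3.64998110e-04],
       [-2.63729925e-04, -2.79815533e-01,  9.60053747e-01,
        -1.57391249e-01],
       [ 0.00000000e+00,  0.00000000e+00,  0.00000000e+00,
         1.00000000e+00]])}
```

View pics/top0.png

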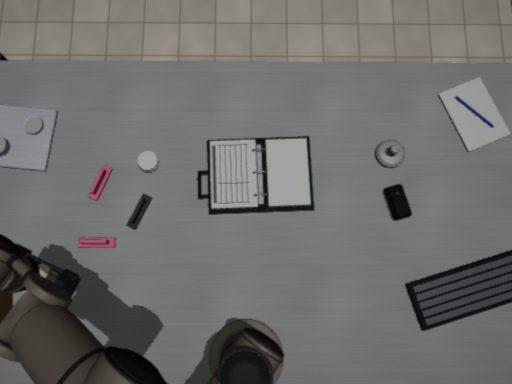

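View pics/side0.png

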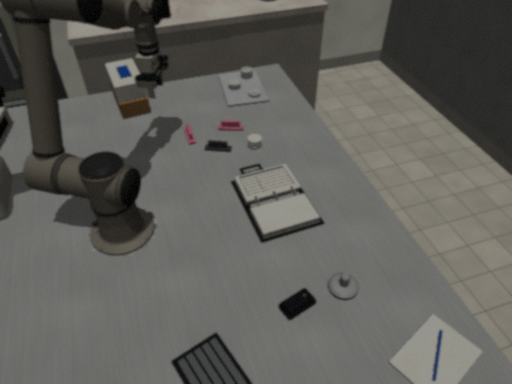

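Top view: world +y is left and +x is up. The binder is at about (260,175), with its pull at (203,185). The dark weight is at (139,211), with pink decoys next to it, and the dishes are at (148,161). Next I'll measure the binder and weight poses.

```bash
cat > h.py <<'E'
from station import ctrl, imaging
import cv2,numpy as np
from scipy.spatial.transform import Rotation as R
def cam(name,s=None):
    k=imaging.get_calibration(name);f=192/np.tan(np.radians(k['vfov']/2))
    K=np.array([[f,0,k['cx']],[0,f,k['cy']],[0,0,1]])
    if name=="wrist":
        T=np.eye(4);T[:3,:3]=R.from_quat(s['eef_rot']).as_matrix();T[:3,3]=s['tcp_pos']
        M=np.linalg.inv(T@k['mount'])
    else:
        M=np.eye(4);M[:3,:3]=R.from_rotvec(k['rvec']).as_matrix();M[:3,3]=k['tvec']
    return K,M
def rect(im,K,M,z,x0,x1,y0,y1,ppm=2000):
    "rows: x from x1 down to x0, cols: y from y1 to y0 ; ppm px per m"
    H=K@np.column_stack([M[:3,0],M[:3,1],M[:3,2]*z+M[:3,3]])
    A=np.array([[0,-1/ppm,x1],[-1/ppm,0,y1],[0,0,1]])
    return cv2.warpPerspective(im,H@A,(int((y1-y0)*ppm),int((x1-x0)*ppm)),flags=cv2.INTER_CUBIC|cv2.WARP_INVERSE_MAP)
E
python3 - <<'E'
from h import *
im=imaging.get_image("top");K,M=cam("top")
g=rect(im,K,M,0.004,.38,.66,-.25,.21,1500)
cv2.imwrite("pics/r0.png",g[:,:,::-1])
gr=cv2.cvtColor(g,cv2.COLOR_RGB2GRAY)
m=(gr<45).astype(np.uint8)
n,l,st,c=cv2.connectedComponentsWithStats(m)
i=1+np.argmax(st[1:,4]);print(st[i])
mm=cv2.morphologyEx((l==i).astype(np.uint8),cv2.MORPH_CLOSE,np.ones((9,9)))
# drop pull by opening after fill
cn=max(cv2.findContours(mm,0,2)[0],key=cv2.contourArea)
f=cv2.drawContours(np.zeros_like(mm),[cn],-1,1,-1)
f=cv2.morphologyEx(f,cv2.MORPH_OPEN,np.ones((90,90)))
r=cv2.minAreaRect(max(cv2.findContours(f,0,2)[0],key=cv2.contourArea))
print("rect",.66-r[0][1]/1500,.21-r[0][0]/1500,np.array(r[1])/1500,r[2])
for c in ["top","side"]:
    K,M=cam(c);im=imaging.get_image(c)
    g=rect(im,K,M,0.012,.33,.50,.22,.42,1500);gr=g.max(2)
    m=(gr<65).astype(np.uint8)
    n,l,st,_=cv2.connectedComponentsWithStats(m)
    i=1+np.argmax(st[1:,4])
    r=cv2.minAreaRect(np.argwhere(l==i)[:,::-1].astype(np.float32))
    print("bar",c,.50-r[0][1]/1500,.42-r[0][0]/1500,np.array(r[1])/1500,r[2])
E
```

```text
[   86     0   534   366 18188]Traceback (most recent call last):
  File "<stdin>", line 14, in <module>
ValueError: max() iterable argument is empty
```

View pics/r0.png

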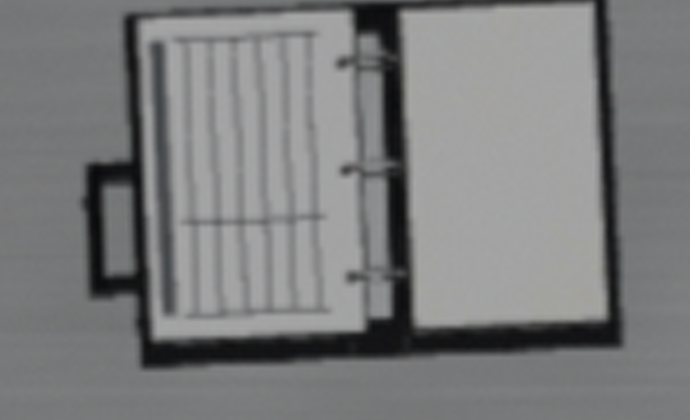

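The rectified view gives a binder centre near (0.539, -0.040), yaw +2.5°, and the pull near (0.501, 0.142). I'll turn the tool and move above the pull.

```bash
python3 -m crank '[{"xyz":[0,0,0],"rot":[0,0,-0.9],"jaw":200},{"xyz":[0,0,0],"rot":[0,0,-0.9],"jaw":200},{"xyz":[0,0,0],"rot":[0,0,-0.9],"jaw":200},{"xyz":[0,0,0],"rot":[0,0,-0.8],"jaw":200}]' 10
python3 -m crank '[{"xyz":[-0.72,-0.95,0.1],"rot":[0,0,0],"jaw":200},{"xyz":[-0.72,-0.95,0.1],"rot":[0,0,0],"jaw":200},{"xyz":[-0.72,-0.95,0.1],"rot":[0,0,0],"jaw":200},{"xyz":[-0.72,-0.95,0.1],"rot":[0,0,0],"jaw":200},{"xyz":[-0.72,-0.95,0.1],"rot":[0,0,0],"jaw":200},{"xyz":[-0.72,-0.95,0.1],"rot":[0,0,0],"jaw":200},{"xyz":[-0.72,-0.95,0.1],"rot":[0,0,0],"jaw":200},{"xyz":[-0.72,-0.95,0.1],"rot":[0,0,0],"jaw":200},{"xyz":[-0.72,-0.95,0.2],"rot":[0,0,0],"jaw":200},{"xyz":[-0.72,-0.95,0.2],"rot":[0,0,0],"jaw":200},{"xyz":[-0.72,-0.95,0.2],"rot":[0,0,0],"jaw":200},{"xyz":[-0.72,-0.95,0.2],"rot":[0,0,0],"jaw":200}]'
python3 - <<'E'
from h import *
s=ctrl.read_state();im=imaging.get_image("wrist");K,M=cam("wrist",s)
print(R.from_quat(s['eef_rot']).as_matrix().round(3).tolist())
g=rect(im,K,M,0.03,.40,.66,-.06,.20,2000)
cv2.imwrite("pics/w1.png",np.hstack([cv2.resize(g,(400,400)),cv2.resize(im,(400,300),None) if 0 else cv2.copyMakeBorder(cv2.resize(im,(400,300)),0,100,0,0,0)])[:,:,::-1]);np.save("w1.npy",im)
print([(d['conf'],d['location']) for d in imaging.look_for("leaf_pull","wrist")])
E
```

```text
time_s: 1.45
tcp_pos: [0.2264, 0.4737, 0.2267]
eef_rot: [-0.023, 1.0, 0.0, 0.0]
wrist_force: [-0.1, 0.0, 0.5]
opening: 0.0565
finger_force: 0.0
time_s: 2.95
tcp_pos: [0.5007, 0.1422, 0.1786]
eef_rot: [-0.021, 1.0, 0.0, 0.0]
wrist_force: [0.1, 0.5, -0.3]
opening: 0.0198
finger_force: 0.0
[[-0.999, -0.043, 0.0], [-0.043, 0.999, 0.0], [-0.0, 0.0, -1.0]]
[(0.67, [0.4907, 0.0417, 0.0307]), (0.4, [0.4969, 0.0018, 0.032])]
```

View pics/w1.png

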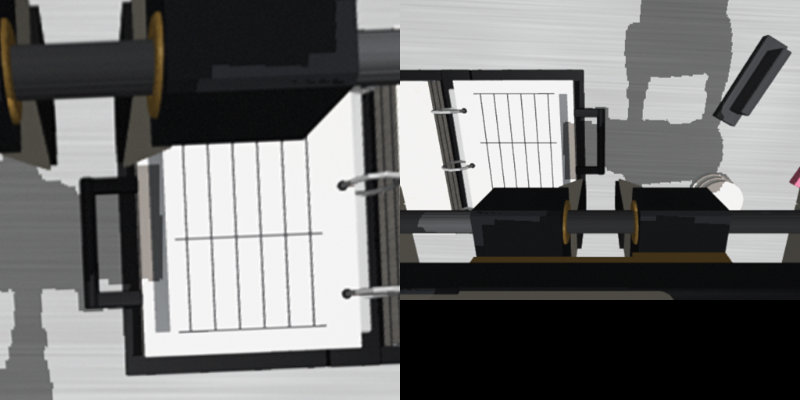

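The wrist view shows the pull bar centred near rectified px (88,242), i.e. about (0.502, 0.143). The fingers are free. I'll refine that to sub-pixel.

Run:
```python
from h import *
im=np.load("w1.npy");s=ctrl.read_state();K,M=cam("wrist",s)
g=rect(im,K,M,0.03,.44,.56,.09,.17,4000).max(2)
for x in (.475,.485,.495,.505,.515,.525,.53):
    r=g[int((.56-x)*4000)-6:int((.56-x)*4000)+6].mean(0); d=np.flatnonzero(r<50); print(x,(.17-d/4000).round(4)[[0,-1]], [ (round(.17-q[0]/4000,4),round(.17-q[-1]/4000,4)) for q in np.split(d,np.flatnonzero(np.diff(d)>3)+1)])
```

```text
0.475 [0.144  0.1083] [(np.float64(0.144), np.float64(0.135)), (np.float64(0.1183), np.float64(0.1083))]
0.485 [0.1445 0.1085] [(np.float64(0.1445), np.float64(0.135)), (np.float64(0.1192), np.float64(0.1085))]
0.495 [0.1448 0.1085] [(np.float64(0.1448), np.float64(0.1355)), (np.float64(0.1195), np.float64(0.1085))]
0.505 [0.145  0.1093] [(np.float64(0.145), np.float64(0.1358)), (np.float64(0.1198), np.float64(0.1093))]
0.515 [0.1455 0.1098] [(np.float64(0.1455), np.float64(0.1362)), (np.float64(0.1202), np.float64(0.1098))]
0.525 [0.1458 0.11  ] [(np.float64(0.1458), np.float64(0.1365)), (np.float64(0.121), np.float64(0.11))]
0.53 [0.146 0.11 ] [(np.float64(0.146), np.float64(0.1368)), (np.float64(0.121), np.float64(0.11))]
```

```bash
python3 -m crank '[{"xyz":[-0.06,-0.06,0.5],"rot":[0,0,0],"jaw":200},{"xyz":[0,0,0.9],"rot":[0,0,0],"jaw":200},{"xyz":[0,0,0.9],"rot":[0,0,0],"jaw":200},{"xyz":[0,0,0.8],"rot":[0,0,0],"jaw":200},{"xyz":[0,0,0.6],"rot":[0,0,0],"jaw":200},{"xyz":[0,0,0.4],"rot":[0,0,0],"jaw":200},{"xyz":[0,0,0.2],"rot":[0,0,0],"jaw":200},{"xyz":[0,0,0],"rot":[0,0,0],"jaw":200}]'
python3 - <<'E'
from h import *
im=imaging.get_image("wrist");cv2.imwrite("pics/w2.png",im[:,:,::-1])
E
```

```text
time_s: 4.05
tcp_pos: [0.5017, 0.1417, 0.0496]
eef_rot: [-0.022, 1.0, 0.0, -0.0]
wrist_force: [-0.0, -0.4, -0.2]
opening: 0.0197
finger_force: 0.0
```

View pics/w2.png

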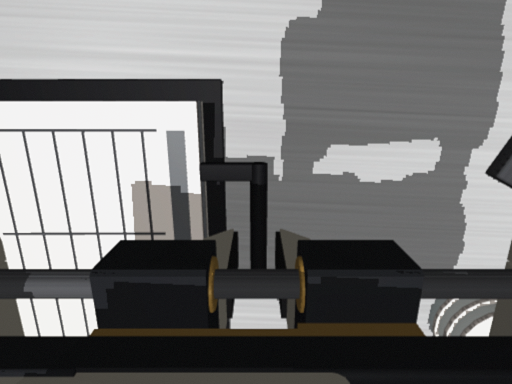

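The fingers, at columns 235 and 280, straddle the bar at column 258. I'll descend and grip.

```bash
python3 -m crank '[{"xyz":[0,-0.03,0.3],"rot":[0,0,0],"jaw":200},{"xyz":[0,0,0.3],"rot":[0,0,0],"jaw":200},{"xyz":[0,0,0.25],"rot":[0,0,0],"jaw":200},{"xyz":[0,0,0.2],"rot":[0,0,0],"jaw":200},{"xyz":[0,0,0],"rot":[0,0,0],"jaw":200}]' 10
python3 -m crank '[{"xyz":[0,0,0],"rot":[0,0,0],"jaw":255},{"xyz":[0,0,0],"rot":[0,0,0],"jaw":255},{"xyz":[0,0,0],"rot":[0,0,0],"jaw":255},{"xyz":[0,0,0],"rot":[0,0,0],"jaw":255}]' 10
```

```text
time_s: 4.72
tcp_pos: [0.5016, 0.1405, 0.0176]
eef_rot: [-0.021, 1.0, -0.0, -0.001]
wrist_force: [-0.5, 0.2, 1.0]
opening: 0.0199
finger_force: 0.0
time_s: 5.22
tcp_pos: [0.502, 0.1426, 0.0186]
eef_rot: [-0.021, 1.0, 0.001, 0.0]
wrist_force: [-0.5, 10.5, -0.6]
opening: 0.0091
finger_force: 10.0
```

```bash
python3 -m crank '[{"xyz":[0,0.07,0],"rot":[0,0,0],"jaw":255},{"xyz":[0,0,0],"rot":[0,0,0],"jaw":255},{"xyz":[0,0,0],"rot":[0,0,0],"jaw":255}]' 10
```

```text
time_s: 5.6
tcp_pos: [0.5019, 0.1427, 0.0183]
eef_rot: [-0.021, 1.0, 0.0, 0.0]
wrist_force: [-0.2, 1.8, 0.3]
opening: 0.0095
finger_force: 10.0
```

```bash
python3 -m crank '[{"xyz":[0,-0.03,-0.64],"rot":[0,0,0],"jaw":255},{"xyz":[0,-0.1,-0.63],"rot":[0,0,0],"jaw":255},{"xyz":[0,-0.17,-0.62],"rot":[0,0,0],"jaw":255},{"xyz":[0,-0.23,-0.6],"rot":[0,0,0],"jaw":255},{"xyz":[0,-0.29,-0.57],"rot":[0,0,0],"jaw":255},{"xyz":[0,0,0],"rot":[0,0,0],"jaw":255}]' 10
python3 - <<'E'
from h import *
im=imaging.get_image("side");w=imaging.get_image("wrist");cv2.imwrite("pics/s3.png",np.hstack([cv2.resize(im[100:292,160:416],(400,300)),cv2.resize(w,(400,300))])[:,:,::-1])
E
```

```text
time_s: 6.35
tcp_pos: [0.5031, 0.1186, 0.1115]
eef_rot: [-0.021, 1.0, 0.001, 0.001]
wrist_force: [-1.2, 6.5, 3.8]
opening: 0.0094
finger_force: 10.0
```

View pics/s3.png

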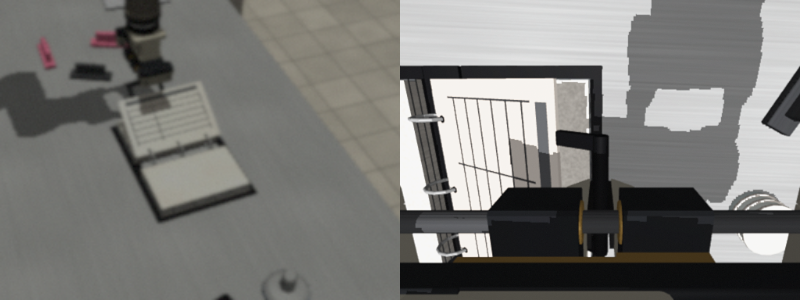

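The leaf is rising with the gripper and forces are small. Next is 30° to 90°.

```bash
python3 -m crank '[{"xyz":[0,-0.31,-0.55],"rot":[0,0,0],"jaw":255},{"xyz":[0,-0.39,-0.51],"rot":[0,0,0],"jaw":255},{"xyz":[0,-0.45,-0.45],"rot":[0,0,0],"jaw":255},{"xyz":[0,-0.5,-0.4],"rot":[0,0,0],"jaw":255},{"xyz":[0,-0.53,-0.35],"rot":[0,0,0],"jaw":255},{"xyz":[0,0,0],"rot":[0,0,0],"jaw":255}]' 10
python3 -m crank '[{"xyz":[0,-0.57,-0.29],"rot":[0,0,0],"jaw":255},{"xyz":[0,-0.6,-0.23],"rot":[0,0,0],"jaw":255},{"xyz":[0,-0.62,-0.17],"rot":[0,0,0],"jaw":255},{"xyz":[0,-0.63,-0.1],"rot":[0,0,0],"jaw":255},{"xyz":[0,-0.64,-0.03],"rot":[0,0,0],"jaw":255},{"xyz":[0,0,0],"rot":[0,0,0],"jaw":255}]' 10
python3 - <<'E'
from h import *
im=imaging.get_image("side");w=imaging.get_image("wrist");cv2.imwrite("pics/s4.png",np.hstack([cv2.resize(im[100:292,160:416],(400,300)),cv2.resize(w,(400,300))])[:,:,::-1])
E
```

```text
time_s: 7.2
tcp_pos: [0.506, 0.0516, 0.1793]
eef_rot: [-0.02, 1.0, 0.0, 0.001]
wrist_force: [-0.2, 4.9, 7.6]
opening: 0.0091
finger_force: 10.0
time_s: 7.95
tcp_pos: [0.5096, -0.0408, 0.2023]
eef_rot: [-0.02, 1.0, -0.0, -0.0]
wrist_force: [1.3, -0.6, 3.6]
opening: 0.0094
finger_force: 10.0
```

View pics/s4.png

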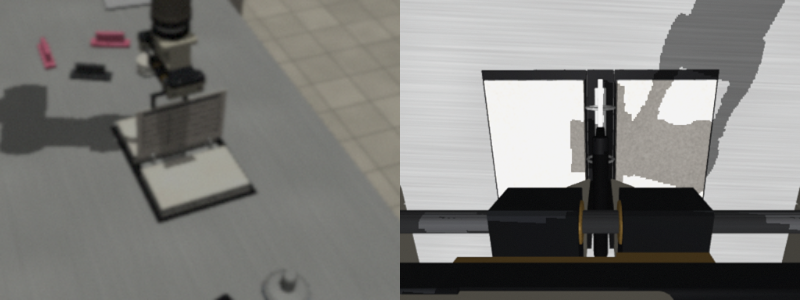

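The leaf is standing, so I'll lower it to the other side.

```bash
python3 -m crank '[{"xyz":[0,-0.64,0.03],"rot":[0,0,0],"jaw":255},{"xyz":[0,-0.63,0.1],"rot":[0,0,0],"jaw":255},{"xyz":[0,-0.62,0.17],"rot":[0,0,0],"jaw":255},{"xyz":[0,-0.6,0.23],"rot":[0,0,0],"jaw":255},{"xyz":[0,-0.57,0.29],"rot":[0,0,0],"jaw":255},{"xyz":[0,0,0],"rot":[0,0,0],"jaw":255}]' 10
python3 -m crank '[{"xyz":[0,-0.53,0.35],"rot":[0,0,0],"jaw":255},{"xyz":[0,-0.5,0.4],"rot":[0,0,0],"jaw":255},{"xyz":[0,-0.45,0.45],"rot":[0,0,0],"jaw":255},{"xyz":[0,-0.4,0.5],"rot":[0,0,0],"jaw":255},{"xyz":[0,-0.35,0.53],"rot":[0,0,0],"jaw":255},{"xyz":[0,0,0],"rot":[0,0,0],"jaw":255}]' 10
```

```text
time_s: 8.8
tcp_pos: [0.5133, -0.1323, 0.1769]
eef_rot: [-0.02, 1.0, -0.0, -0.001]
wrist_force: [-0.1, -1.0, 1.1]
opening: 0.0096
finger_force: 10.0
time_s: 9.55
tcp_pos: [0.5163, -0.1984, 0.1095]
eef_rot: [-0.021, 1.0, 0.0, -0.0]
wrist_force: [-0.6, -1.5, -0.6]
opening: 0.0092
finger_force: 10.0
```

```bash
python3 -m crank '[{"xyz":[0,-0.29,0.57],"rot":[0,0,0],"jaw":255},{"xyz":[0,-0.23,0.6],"rot":[0,0,0],"jaw":255},{"xyz":[0,-0.17,0.62],"rot":[0,0,0],"jaw":255},{"xyz":[0,-0.07,0.4],"rot":[0,0,0],"jaw":255},{"xyz":[0,-0.03,0.3],"rot":[0,0,0],"jaw":255},{"xyz":[0,-0.03,0.25],"rot":[0,0,0],"jaw":255},{"xyz":[0,0,0.15],"rot":[0,0,0],"jaw":255},{"xyz":[0,0,0.1],"rot":[0,0,0],"jaw":255},{"xyz":[0,0,0],"rot":[0,0,0],"jaw":255}]' 10
```

```text
time_s: 10.68
tcp_pos: [0.5176, -0.2227, 0.0212]
eef_rot: [-0.022, 1.0, -0.0, 0.0]
wrist_force: [-2.4, -6.6, -0.5]
opening: 0.0095
finger_force: 10.0
```

```bash
python3 -m crank '[{"xyz":[0,0.03,0.08],"rot":[0,0,0],"jaw":255},{"xyz":[0,0,0.08],"rot":[0,0,0],"jaw":255},{"xyz":[0,0,0],"rot":[0,0,0],"jaw":255}]' 10
python3 - <<'E'
from h import *
im=imaging.get_image("side");w=imaging.get_image("wrist");cv2.imwrite("pics/s5.png",np.hstack([cv2.resize(im[100:292,160:416],(400,300)),cv2.resize(w,(400,300))])[:,:,::-1])
E
```

```text
time_s: 11.05
tcp_pos: [0.5176, -0.2228, 0.0166]
eef_rot: [-0.022, 1.0, -0.001, 0.0]
wrist_force: [-2.2, -9.8, -0.7]
opening: 0.0093
finger_force: 10.0
```

View pics/s5.png

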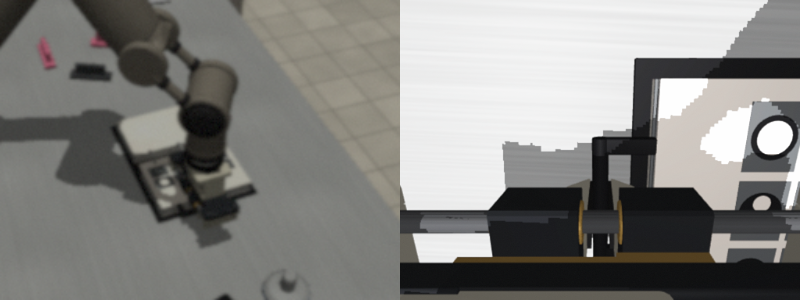

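```bash
python3 -m crank '[{"xyz":[0,-0.08,0.0],"rot":[0,0,0],"jaw":255},{"xyz":[0,0,0.06],"rot":[0,0,0],"jaw":255},{"xyz":[0,0,0.06],"rot":[0,0,0],"jaw":255},{"xyz":[0,0,0],"rot":[0,0,0],"jaw":255}]' 10
```

```text
time_s: 11.65
tcp_pos: [0.5181, -0.2229, 0.014]
eef_rot: [-0.022, 1.0, 0.0, 0.001]
wrist_force: [-2.5, 2.0, 9.9]
opening: 0.0095
finger_force: 10.0
```

The leaf is flat, with about 10 N of downward contact. I'll release, lift, and check from above.

```bash
python3 -m crank '[{"xyz":[0,0,-0.06],"rot":[0,0,0],"jaw":200},{"xyz":[0,0,0],"rot":[0,0,0],"jaw":200},{"xyz":[0,0,0],"rot":[0,0,0],"jaw":200},{"xyz":[0,0,-0.3],"rot":[0,0,0],"jaw":200},{"xyz":[0,0,-0.5],"rot":[0,0,0],"jaw":200},{"xyz":[0,0,-0.8],"rot":[0,0,0],"jaw":200},{"xyz":[0,0,-1],"rot":[0,0,0],"jaw":200},{"xyz":[0,0,-1],"rot":[0,0,0],"jaw":200},{"xyz":[0,0,-1],"rot":[0,0,0],"jaw":200},{"xyz":[0,0,-1],"rot":[0,0,0],"jaw":200},{"xyz":[0,0,-0.5],"rot":[0,0,0],"jaw":200},{"xyz":[0,0,0],"rot":[0,0,0],"jaw":200}]'
python3 - <<'E'
from h import *
s=ctrl.read_state();w=imaging.get_image("wrist");K,M=cam("wrist",s)
g=rect(w,K,M,0.031,.40,.66,-.26,0.0,2000);np.save("w6.npy",w)
t=imaging.get_image("top");Kt,Mt=cam("top")
b=rect(t,Kt,Mt,0.012,.34,.50,.22,.42,2000)
cv2.imwrite("pics/w6.png",np.hstack([cv2.resize(g,(400,400)),cv2.resize(b,(400,320)) if 0 else cv2.copyMakeBorder(b,0,80,0,0,0)])[:,:,::-1])
for c in ("top","side"):
    for l in ("bar_mid",):
        imaging.get_image(c)
        for d in imaging.masks_of(l,c):
            m=d['pixels'];K,M=cam(c);r=rect(m.astype(np.uint8)*255,K,M,.012,.2,.65,.15,.55,2000)
            q=np.argwhere(r>127)[:,::-1].astype(np.float32)
            if len(q)<9: continue
            a=cv2.minAreaRect(q);im=imaging.get_image(c)
            print(c,round(d['conf'],2),round(.65-a[0][1]/2000,4),round(.55-a[0][0]/2000,4),np.round(np.array(a[1])/2000,3),round(a[2],1),im[m].mean(0).round())
E
```

```text
time_s: 13.15
tcp_pos: [0.5179, -0.2239, 0.1988]
eef_rot: [-0.021, 1.0, -0.001, 0.001]
wrist_force: [-0.9, 0.1, -0.6]
opening: 0.0198
finger_force: 0.0Traceback (most recent call last):
  File "<stdin>", line 6, in <module>
    return _nx.concatenate(arrs, 1, dtype=dtype, casting=casting)
           ~~~~~~~~~~~~~~~^^^^^^^^^^^^^^^^^^^^^^^^^^^^^^^^^^^^^^^
ValueError: all the input array dimensions except for the concatenation axis must match exactly, but along dimension 0, the array at index 0 has size 400 and the array at index 1 has size 399
```

Run:
```python
from h import *
s=ctrl.read_state();w=np.load("w6.npy");K,M=cam("wrist",s)
g=rect(w,K,M,0.031,.40,.66,-.26,0.0,2000)
t=imaging.get_image("top");Kt,Mt=cam("top")
b=rect(t,Kt,Mt,0.012,.34,.54,.22,.42,2000)
cv2.imwrite("pics/w6.png",np.hstack([cv2.resize(g,(400,400)),cv2.resize(b,(400,400))])[:,:,::-1])
for c in ("top","side"):
        im=imaging.get_image(c)
        for d in imaging.masks_of("bar_mid",c):
            m=d['pixels'];K,M=cam(c);r=rect(m.astype(np.uint8)*255,K,M,.012,.2,.65,.15,.55,2000)
            q=np.argwhere(r>127)[:,::-1].astype(np.float32)
            if len(q)<9: continue
            a=cv2.minAreaRect(q)
            print(c,round(d['conf'],2),round(.65-a[0][1]/2000,4),round(.55-a[0][0]/2000,4),np.round(np.array(a[1])/2000,3),round(a[2],1),im[m].mean(0).round())
```

```text
top 0.93 0.4201 0.3246 [0.04  0.114] 24.4 [53. 54. 56.]
top 0.88 0.5103 0.4483 [0.041 0.115] 22.5 [149.  82. 105.]
top 0.76 0.3278 0.4468 [0.114 0.032] -0.0 [166.  91. 117.]
side 0.68 0.3245 0.4585 [0.035 0.156] 90.0 [133.  82.  93.]
side 0.56 0.5128 0.4628 [0.084 0.111] 18.8 [115.  68.  79.]
side 0.49 0.4216 0.3388 [0.082 0.114] 18.9 [49. 50. 49.]
```

View pics/w6.png

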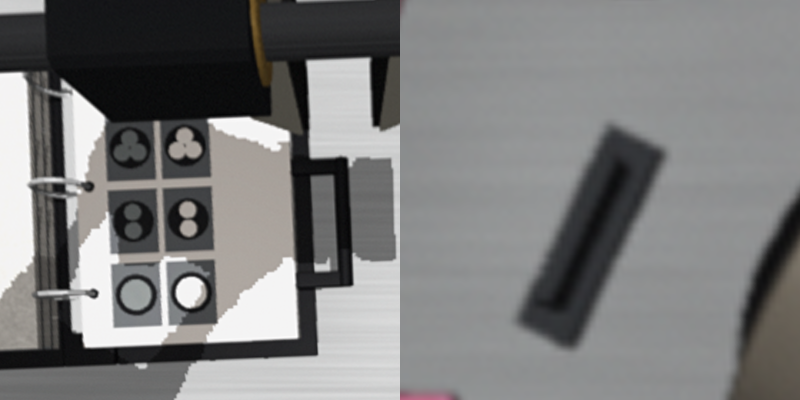

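The leaf lies flat, pictures showing. The pictures end at rectified column 213 and the leaf edge is at column 293, which puts the margin target at about (0.544, -0.1645). The weight is near (0.421, 0.324), yaw about -25°. I'll move there.

```bash
python3 -m crank '[{"xyz":[0.12,0.92,0],"rot":[0,0,0],"jaw":140},{"xyz":[0.12,0.92,0],"rot":[0,0,0],"jaw":140},{"xyz":[0.12,0.92,0],"rot":[0,0,0],"jaw":140},{"xyz":[0.12,0.92,0],"rot":[0,0,0],"jaw":140},{"xyz":[0.12,0.92,0],"rot":[0,0,0],"jaw":140},{"xyz":[0.12,0.92,0],"rot":[0,0,0],"jaw":140},{"xyz":[0.12,0.92,0],"rot":[0,0,0],"jaw":140},{"xyz":[0.12,0.92,0],"rot":[0,0,0],"jaw":140},{"xyz":[0.12,0.92,0],"rot":[0,0,0],"jaw":140},{"xyz":[0.12,0.92,0],"rot":[0,0,0],"jaw":140}]' 35
python3 -m crank '[{"xyz":[0.12,0.92,0],"rot":[0,0,0],"jaw":140},{"xyz":[0.12,0.92,0],"rot":[0,0,0],"jaw":140},{"xyz":[0.12,0.92,0],"rot":[0,0,0],"jaw":140},{"xyz":[0.12,0.92,0],"rot":[0,0,0],"jaw":140},{"xyz":[0.12,0.92,0],"rot":[0,0,0],"jaw":140},{"xyz":[0.12,0.92,0],"rot":[0,0,0],"jaw":140},{"xyz":[0.12,0.92,0],"rot":[0,0,0.5],"jaw":140},{"xyz":[0.12,0.92,0],"rot":[0,0,0.9],"jaw":140},{"xyz":[0.12,0.92,0],"rot":[0,0,0.9],"jaw":140},{"xyz":[0,0.8,0],"rot":[0,0,0.9],"jaw":140},{"xyz":[0,0,0],"rot":[0,0,0.2],"jaw":140},{"xyz":[0,0,0],"rot":[0,0,0],"jaw":140}]' 35
cat > m.py <<'E'
from h import *
s=ctrl.read_state();w=imaging.get_image("wrist");K,M=cam("wrist",s)
Rm=R.from_quat(s['eef_rot']).as_matrix();print("tcp",np.round(s['tcp_pos'],4),"yaw y",np.degrees(np.arctan2(Rm[1,1],Rm[0,1])).round(2))
for z in (.012,.042):
    g=rect(w,K,M,z,.34,.50,.24,.40,2500)
    mx=g.max(2); cv2.imwrite(f"pics/m{z}.png",g[:,:,::-1])
cv2.imwrite("pics/m.png",np.hstack([cv2.resize(w,(400,300)),cv2.resize(g,(300,300))])[:,:,::-1])
for d in imaging.masks_of("bar_mid","wrist"):
    m=d['pixels'];print(round(d['conf'],2),w[m].mean(0).round())
    for z in (.012,.042):
        r=rect(m.astype(np.uint8)*255,K,M,z,.2,.65,.15,.55,2000)
        a=cv2.minAreaRect(np.argwhere(r>127)[:,::-1].astype(np.float32))
        print(z,round(.65-a[0][1]/2000,4),round(.55-a[0][0]/2000,4),np.round(np.array(a[1])/2000,3),round(a[2],1))
E
python3 m.py
```

```text
time_s: 14.75
tcp_pos: [0.4694, 0.0515, 0.1973]
eef_rot: [-0.021, 1.0, 0.0, -0.0]
wrist_force: [0.6, -0.2, 0.0]
opening: 0.0416
finger_force: 0.0
time_s: 16.25
tcp_pos: [0.4403, 0.3205, 0.1972]
eef_rot: [0.213, 0.977, -0.001, -0.0]
wrist_force: [0.4, -0.5, 0.1]
opening: 0.0414
finger_force: 0.0
tcp [0.4403 0.3205 0.1972] yaw y 65.35
0.78 [175. 105. 128.]
0.012 0.5108 0.4499 [0.039 0.111] 21.7
0.042 0.4988 0.4412 [0.036 0.101] 21.7
0.75 [60. 61. 63.]
0.012 0.4228 0.3256 [0.032 0.111] 25.2
0.042 0.4183 0.3278 [0.029 0.101] 25.1
0.63 [199. 130. 155.]
0.012 0.3295 0.4475 [0.031 0.11 ] 90.0
0.042 0.3333 0.4393 [0.1   0.028] 0.0
```

View pics/m.png

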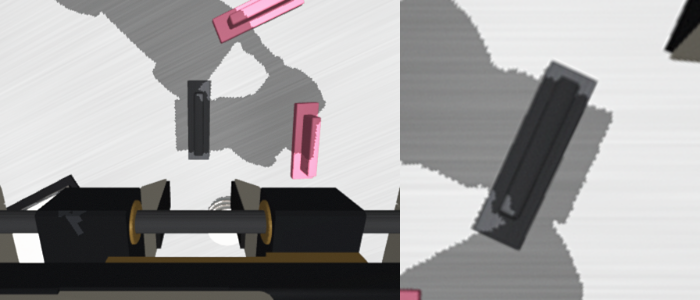

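The dark weight's centre is (0.4228, 0.3256), yaw -25.2°. I'll descend and grip the rib.

```bash
python3 -m crank '[{"xyz":[0.3,-0.09,0.4],"rot":[0,0,0.07],"jaw":140},{"xyz":[0.3,0,0.9],"rot":[0,0,0],"jaw":140},{"xyz":[0,0,0.9],"rot":[0,0,0],"jaw":140},{"xyz":[0,0,0.9],"rot":[0,0,0],"jaw":140},{"xyz":[0,0,0.9],"rot":[0,0,0],"jaw":140},{"xyz":[0,0,0.8],"rot":[0,0,0],"jaw":140},{"xyz":[0,0,0.6],"rot":[0,0,0],"jaw":140},{"xyz":[0,0,0.4],"rot":[0,0,0],"jaw":140},{"xyz":[0,0,0.2],"rot":[0,0,0],"jaw":140},{"xyz":[0,0,0],"rot":[0,0,0],"jaw":140}]' 35
python3 -m crank '[{"xyz":[0,0,0],"rot":[0,0,0],"jaw":180},{"xyz":[0,0,0],"rot":[0,0,0],"jaw":255},{"xyz":[0,0,0],"rot":[0,0,0],"jaw":255},{"xyz":[0,0,0],"rot":[0,0,0],"jaw":255},{"xyz":[0,0,0],"rot":[0,0,0],"jaw":255}]' 35
```

```text
time_s: 17.6
tcp_pos: [0.423, 0.3262, 0.0176]
eef_rot: [0.219, 0.976, -0.0, -0.0]
wrist_force: [-0.0, 1.2, 0.1]
opening: 0.0416
finger_force: 0.0
time_s: 18.23
tcp_pos: [0.4232, 0.3262, 0.0179]
eef_rot: [0.219, 0.976, -0.0, 0.0]
wrist_force: [-0.5, -1.1, 3.5]
opening: 0.0119
finger_force: 35.0
```

```bash
python3 -m crank '[{"xyz":[0,0,-0.2],"rot":[0,0,0],"jaw":255},{"xyz":[0,0,-0.5],"rot":[0,0,0],"jaw":255},{"xyz":[0,0,-0.8],"rot":[0,0,0],"jaw":255},{"xyz":[0,0,-0.8],"rot":[0,0,0],"jaw":255},{"xyz":[0,0,-0.8],"rot":[0,0,-0.5],"jaw":255},{"xyz":[0,0,-0.5],"rot":[0,0,-0.7],"jaw":255},{"xyz":[0,0,-0.4],"rot":[0,0,-0.8],"jaw":255},{"xyz":[0,0,0],"rot":[0,0,-0.8],"jaw":255},{"xyz":[0,0,0],"rot":[0,0,-0.65],"jaw":255},{"xyz":[0,0,0],"rot":[0,0,0],"jaw":255}]' 35
python3 -m crank '[{"xyz":[-0.1,-0.4,0],"rot":[0,0,0],"jaw":255},{"xyz":[-0.15,-0.8,0],"rot":[0,0,0],"jaw":255},{"xyz":[-0.2,-0.9,0],"rot":[0,0,0],"jaw":255},{"xyz":[-0.2,-0.9,0],"rot":[0,0,0],"jaw":255},{"xyz":[-0.2,-0.9,0],"rot":[0,0,0],"jaw":255},{"xyz":[-0.2,-0.9,0],"rot":[0,0,0],"jaw":255},{"xyz":[-0.2,-0.9,0],"rot":[0,0,0],"jaw":255},{"xyz":[-0.2,-0.9,0],"rot":[0,0,0],"jaw":255},{"xyz":[-0.2,-0.9,0],"rot":[0,0,0],"jaw":255},{"xyz":[-0.2,-0.9,0],"rot":[0,0,0],"jaw":255}]' 35
python3 -m crank '[{"xyz":[-0.2,-0.9,0],"rot":[0,0,0],"jaw":255},{"xyz":[-0.2,-0.9,0],"rot":[0,0,0],"jaw":255},{"xyz":[-0.2,-0.9,0],"rot":[0,0,0],"jaw":255},{"xyz":[-0.2,-0.9,0],"rot":[0,0,0],"jaw":255},{"xyz":[-0.2,-0.9,0],"rot":[0,0,0],"jaw":255},{"xyz":[-0.2,-0.9,0],"rot":[0,0,0],"jaw":255},{"xyz":[-0.2,-0.9,0],"rot":[0,0,0],"jaw":255},{"xyz":[-0.2,-0.9,0],"rot":[0,0,0],"jaw":255},{"xyz":[-0.1,-0.5,0],"rot":[0,0,0],"jaw":255},{"xyz":[0,0,0],"rot":[0,0,0],"jaw":255}]' 35
python3 - <<'E'
from h import *
s=ctrl.read_state();Rm=R.from_quat(s['eef_rot']).as_matrix();print("yaw y",np.degrees(np.arctan2(Rm[1,1],Rm[0,1])))
d=Rm.T@(np.array([.544,-.1645,.0492])-s['tcp_pos']);print((d/.03).round(2))
w=imaging.get_image("wrist");K,M=cam("wrist",s)
g=rect(w,K,M,0.0315,.40,.66,-.26,0.0,2000)
cv2.imwrite("pics/p.png",np.hstack([cv2.resize(g,(390,390)),cv2.copyMakeBorder(cv2.resize(w,(400,300)),0,90,0,0,0)])[:,:,::-1])
E
```

```text
time_s: 19.48
tcp_pos: [0.423, 0.3262, 0.1381]
eef_rot: [-0.02, 1.0, 0.0, 0.0]
wrist_force: [0.9, 0.1, -5.5]
opening: 0.012
finger_force: 35.0
time_s: 20.72
tcp_pos: [0.4888, 0.075, 0.1378]
eef_rot: [-0.019, 1.0, -0.0, 0.0]
wrist_force: [-0.7, -0.7, -6.1]
opening: 0.0118
finger_force: 35.0
time_s: 21.98
tcp_pos: [0.5487, -0.1529, 0.1374]
eef_rot: [-0.019, 1.0, 0.0, -0.0]
wrist_force: [0.4, -0.1, -6.0]
opening: 0.0122
finger_force: 35.0
yaw y 92.17038833118613
[ 0.17 -0.38  2.94]
```

View pics/p.png

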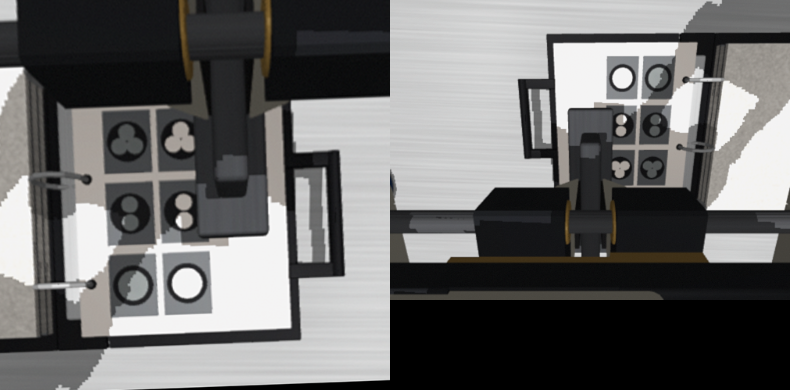

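The weight is held level above the margin. I'll shift over it and lower gently.

```bash
python3 -m crank '[{"xyz":[0.09,-0.19,0.2],"rot":[0,0,0],"jaw":255},{"xyz":[0.08,-0.19,0.5],"rot":[0,0,0],"jaw":255},{"xyz":[0,0,0.7],"rot":[0,0,0],"jaw":255},{"xyz":[0,0,0.6],"rot":[0,0,0],"jaw":255},{"xyz":[0,0,0.4],"rot":[0,0,0],"jaw":255},{"xyz":[0,0,0.2],"rot":[0,0,0],"jaw":255},{"xyz":[0,0,0.1],"rot":[0,0,0],"jaw":255},{"xyz":[0,0,0.05],"rot":[0,0,0],"jaw":255},{"xyz":[0,0,0],"rot":[0,0,0],"jaw":255},{"xyz":[0,0,0],"rot":[0,0,0],"jaw":255}]' 35
python3 -m crank '[{"xyz":[0,0,0.04],"rot":[0,0,0],"jaw":255},{"xyz":[0,0,0.04],"rot":[0,0,0],"jaw":255},{"xyz":[0,0,0.04],"rot":[0,0,0],"jaw":255},{"xyz":[0,0,0],"rot":[0,0,0],"jaw":255}]' 35
```

```text
time_s: 23.28
tcp_pos: [0.5446, -0.1638, 0.0555]
eef_rot: [-0.02, 1.0, -0.0, 0.0]
wrist_force: [-0.3, -0.3, -5.0]
opening: 0.0116
finger_force: 35.0
time_s: 23.78
tcp_pos: [0.5442, -0.1636, 0.0513]
eef_rot: [-0.02, 1.0, 0.0, -0.0]
wrist_force: [0.5, 0.4, -6.8]
opening: 0.0116
finger_force: 35.0
```

```bash
python3 -m crank '[{"xyz":[0,0,0.03],"rot":[0,0,0],"jaw":255},{"xyz":[0,0,0.03],"rot":[0,0,0],"jaw":255},{"xyz":[0,0,0],"rot":[0,0,0],"jaw":255},{"xyz":[0,0,0],"rot":[0,0,0],"jaw":255}]' 35
```

```text
time_s: 24.28
tcp_pos: [0.5444, -0.1637, 0.0497]
eef_rot: [-0.02, 1.0, 0.0, 0.0]
wrist_force: [-0.5, 0.2, -6.2]
opening: 0.0118
finger_force: 35.0
```

```bash
python3 -m crank '[{"xyz":[0,0,0.03],"rot":[0,0,0],"jaw":255},{"xyz":[0,0,0.02],"rot":[0,0,0],"jaw":255},{"xyz":[0,0,0],"rot":[0,0,0],"jaw":255},{"xyz":[0,0,0],"rot":[0,0,0],"jaw":255}]' 35
```

```text
time_s: 24.78
tcp_pos: [0.5445, -0.1638, 0.0493]
eef_rot: [-0.02, 1.0, -0.0, 0.0]
wrist_force: [-3.4, 0.6, 5.5]
opening: 0.0119
finger_force: 35.0
```

Contact made, so I'll release and lift clear.

```bash
python3 -m crank '[{"xyz":[0,0,-0.03],"rot":[0,0,0],"jaw":255},{"xyz":[0,0,0],"rot":[0,0,0],"jaw":215},{"xyz":[0,0,0],"rot":[0,0,0],"jaw":180},{"xyz":[0,0,0],"rot":[0,0,0],"jaw":160},{"xyz":[0,0,0],"rot":[0,0,0],"jaw":160},{"xyz":[0,0,-0.2],"rot":[0,0,0],"jaw":160},{"xyz":[0,0,-0.5],"rot":[0,0,0],"jaw":160},{"xyz":[0,0,-0.8],"rot":[0,0,0],"jaw":160},{"xyz":[0,0,-0.9],"rot":[0,0,0],"jaw":160},{"xyz":[0,0,-0.9],"rot":[0,0,0],"jaw":160},{"xyz":[0.5,0,-0.9],"rot":[0,0,0],"jaw":160},{"xyz":[0.5,0,-0.5],"rot":[0,0,0],"jaw":160}]'
python3 -m crank '[{"xyz":[0.9,0,-0.2],"rot":[0,0,0],"jaw":160},{"xyz":[0.9,0,0],"rot":[0,0,0],"jaw":160},{"xyz":[0.9,0,0],"rot":[0,0,0],"jaw":160},{"xyz":[0.5,0,0],"rot":[0,0,0],"jaw":160},{"xyz":[0,0,0],"rot":[0,0,0],"jaw":160}]'
python3 - <<'E'
from h import *
t=imaging.get_image("top");Kt,Mt=cam("top")
b=rect(t,Kt,Mt,0.0315,.40,.66,-.26,0.0,2000)
sd=imaging.get_image("side")
cv2.imwrite("pics/f.png",np.hstack([cv2.resize(b,(390,390)),cv2.resize(sd[140:270,190:320],(390,390))])[:,:,::-1])
for d in imaging.masks_of("bar_mid","top"):
    r=rect(d['pixels'].astype(np.uint8)*255,Kt,Mt,.0435,.4,.66,-.26,0,2000);q=np.argwhere(r>127)[:,::-1].astype(np.float32)
    if len(q)>9:
        a=cv2.minAreaRect(q);print(d['conf'],.66-a[0][1]/2000,-a[0][0]/2000,np.array(a[1])/2000,a[2])
E
```

```text
time_s: 26.28
tcp_pos: [0.5146, -0.1651, 0.1928]
eef_rot: [-0.02, 1.0, -0.001, 0.002]
wrist_force: [0.9, 0.2, -0.3]
opening: 0.0344
finger_force: 0.0
time_s: 26.9
tcp_pos: [0.4183, -0.1689, 0.1969]
eef_rot: [-0.02, 1.0, -0.0, 0.001]
wrist_force: [-0.8, 0.6, 0.2]
opening: 0.0347
finger_force: 0.0
```

View pics/f.png

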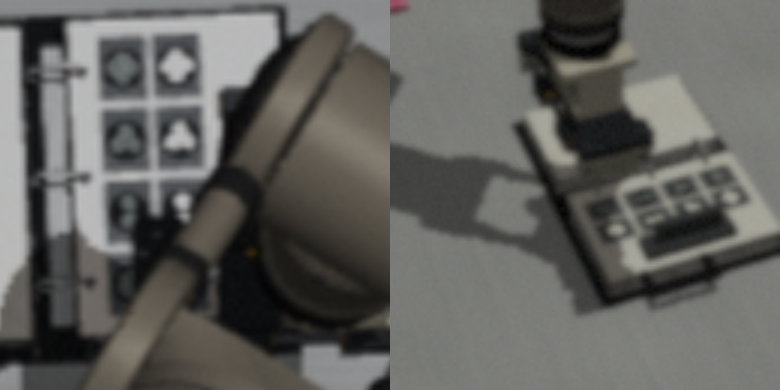

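I've now viewed 12 pictures, which is over the limit of 10, so I won't view any more. The last check is numbers only, with the arm moved aside.

```bash
python3 -m crank '[{"xyz":[0.6,0.9,0],"rot":[0,0,0],"jaw":160},{"xyz":[0.6,0.9,0],"rot":[0,0,0],"jaw":160},{"xyz":[0,0.9,0],"rot":[0,0,0],"jaw":160},{"xyz":[0,0.9,0],"rot":[0,0,0],"jaw":160},{"xyz":[0,0.9,0],"rot":[0,0,0],"jaw":160},{"xyz":[0,0.9,0],"rot":[0,0,0],"jaw":160},{"xyz":[0,0.9,0],"rot":[0,0,0],"jaw":160},{"xyz":[0,0.9,0],"rot":[0,0,0],"jaw":160},{"xyz":[0,0.9,0],"rot":[0,0,0],"jaw":160},{"xyz":[0,0,0],"rot":[0,0,0],"jaw":160}]'
python3 - <<'E'
from h import *
t=imaging.get_image("top");K,M=cam("top")
for d in imaging.masks_of("bar_mid","top"):
    r=rect(d['pixels'].astype(np.uint8)*255,K,M,.0435,.4,.68,-.26,0,2000);q=np.argwhere(r>127)[:,::-1].astype(np.float32)
    if len(q)>9:
        a=cv2.minAreaRect(q);print(round(d['conf'],2),.68-a[0][1]/2000,-a[0][0]/2000,np.array(a[1])/2000,a[2])
g=rect(t,K,M,.0315,.4,.68,-.26,0,1000).max(2)
for x in (.48,.52,.544,.57,.62): print(x,"y -.09..-.24 step4mm",g[int((.68-x)*1000),90:240:4].tolist())
for l in ("dishes_mid","stand_mid","mouse_mid","leaf_pull"): print(l,[(round(d['conf'],2),np.round(d['location'],3).tolist()) for d in imaging.look_for(l,"top")][:2])
E
```

```text
time_s: 28.3
tcp_pos: [0.3731, 0.0739, 0.1961]
eef_rot: [-0.022, 1.0, 0.0, 0.0]
wrist_force: [0.4, -0.4, 0.1]
opening: 0.034
finger_force: 0.0
0.62 0.5431865386962891 -0.1663185577392578 [0.03928093 0.11163507] 0.795723557472229
0.48 y -.09..-.24 step4mm [76, 57, 60, 109, 147, 86, 64, 115, 154, 148, 109, 64, 102, 167, 176, 177, 176, 176, 175, 176, 176, 177, 176, 176, 177, 150, 40, 19, 22, 20, 20, 21, 23, 19, 31, 95, 136, 135]
0.52 y -.09..-.24 step4mm [53, 25, 55, 130, 118, 43, 32, 89, 129, 82, 27, 55, 135, 175, 147, 66, 39, 23, 22, 43, 50, 47, 63, 132, 169, 108, 54, 103, 130, 110, 66, 63, 49, 20, 53, 118, 130, 131]
0.544 y -.09..-.24 step4mm [166, 163, 165, 170, 167, 161, 160, 158, 159, 160, 159, 160, 170, 179, 148, 60, 29, 22, 24, 43, 49, 47, 80, 161, 160, 79, 38, 81, 96, 87, 68, 60, 28, 18, 69, 121, 132, 131]
0.57 y -.09..-.24 step4mm [63, 40, 95, 137, 80, 68, 142, 175, 173, 140, 71, 96, 164, 178, 151, 54, 33, 19, 31, 49, 48, 50, 98, 164, 147, 55, 73, 124, 132, 132, 131, 133, 133, 133, 133, 132, 132, 133]
0.62 y -.09..-.24 step4mm [65, 75, 141, 125, 74, 129, 173, 176, 171, 146, 97, 138, 173, 176, 176, 176, 177, 176, 176, 176, 176, 177, 176, 166, 91, 49, 109, 135, 134, 134, 135, 134, 135, 134, 135, 134, 135, 134]
dishes_mid [(0.92, [0.568, 0.3, 0.038])]
stand_mid [(0.62, [0.6, -0.436, 0.016])]
mouse_mid [(0.94, [0.448, -0.451, 0.03]), (0.28, [0.57, 0.299, 0.037])]
leaf_pull [(0.42, [0.536, -0.114, 0.03])]
```

```bash
python3 -c "
from station import workorder;print(workorder.finish_job())"
```

```text
the job is handed in; nothing more can be done
None
```

The job is handed in: the leaf is turned and lowered flat on the other side, the page weight lies rib up in the plain margin with clear leaf on both sides, and the dishes, stand and mouse have not moved; I viewed 12 pictures, over your limit of 10.

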